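# Load the stethoscope sanitiser and set its timer

## Task

Two bronze chestpieces stand on the counter: pick up the larger one and set it gently, broad side down as it stands now, on the floor of the open well in the beige sanitising box. Then turn the round ridged timer knob on that box clockwise until its white pointer lines up with the long raised mark beside the dial, and let go.

Things in the scene. Friction and masses are not known exactly. Their poses are not given: they have to be found in the camera images.
- chestpiece: Larger bronze chestpiece, loose, about 130 g, upright. From below: disc 44 mm wide to 8 mm height, steel waist 22 mm wide to 18 mm, bell 36 mm wide (27 at its foot) to the top at 34 mm. Steel stem 6 mm thick juts out level at 13 mm height, to 47 mm from the axis. Origin: centre of underside; z up, x along the stem. A smaller one (28 mm disc, 20 mm high) and a pot stand 110 mm or more away.
- well (a point): Centre of the floor of the open well, 120 x 120 mm, in the beige box; floor 50 mm above the counter, 25 mm below the box's top face. Axes are the box's: y along its length from timer to well, x across, z up. The box is fixed; its place and yaw vary. It reaches 75 mm from here in +y, 215 mm in -y, 80 mm either way in x.
- timer_grip (a point): On the timer knob's vertical axis, 28 mm above the box's top face, the height to grip; 145 mm from the well's centre in the box's -y. The ridged grip is 49 mm wide for the fingers, from 5 to 37 mm above the top face; below it a skirt 62 mm wide, 5 mm high. The frame turns with the knob: x along the white pointer, z up.
- timer (a joint): Knob angle in rad, growing clockwise seen from above, 0 to 4.71. At 0 the white pointer points along the box's +x; at 1.571 it meets the long raised mark (18 mm; the others are short ticks), pointing along the box's -y, away from the well. Starts between 0.2 and 0.7. Friction about 0.05 N m, no spring: it stays where left.
Things that resemble listed ones, but are neither listed nor needed, are in the scene too. What is shaped like the chestpiece but pink is not meant.

How it is judged:
By the outcome, as a careful person would: the job done as asked, in the order asked, and still so for the second after the job is handed in, with the robot touching nothing.
It also fails if it takes over 45 s, if anything falls off the work surface, if the arm or the gripper's body presses on something with over 40 N, if the wrist force passes 120 N, or if a joint passes its speed limit or range.

## Robot

A 6-joint arm with a two-finger parallel gripper is mounted at the origin on the work surface. World frame = base frame: x ahead of the robot, y to its left, z up, the work surface at z = 0. Lengths are in m, angles in rad, forces in N, time in s.
With the tool pointing down it reaches from about 0.25 to 0.725 m from the base axis. Payload 4 kg.
Tool frame: the origin (TCP) lies on the centre line of the jaws, within the pads' length; the fingertips stand 22 mm ahead of it and the grasp point (between the pads) lies 3 mm ahead of it; z points along the fingers, y is the line along which they close (so a half turn about z gives the same grasp; the last joint's range is limited). The gripper opens to 85 mm and grips with 20 to 120 N. Pads are 22 mm wide; open, the fingers measure 114 mm over their backs; the gripper's body (76 mm by 85 mm) begins 54 mm behind the grasp point. The pads swing forward as they close: fully open they stand 13 mm farther back than shut.
Start: joints at [-1.229, 0.241, 0.005, 1.335, 0, 1.571], TCP at [0.168, -0.471, 0.253] pointing down, gripper open.
Joint ranges: [-2.72, 2.72], [-1.05, 1.87], [-1.09, 1.28], [-1.99, 2.15], [-1.42, 1.44], [-3.14, 3.14]. Speed limits (rad/s): [2.79, 2.79, 3.14, 3.14, 3.14, 3.14].

## Interface

Orientations are given as a unit quaternion [x, y, z, w].
In Python, from workcell import bot gives the robot as it stands.
- The arm moves only by the shell command python3 -m inch 'ROWS'. ROWS is JSON, one flat list of numbers, 7 for each row, row after row: the shift along the world's x, y, z in mm, then the turn, a rotation vector about the world's x, y, z in rad, then the opening in per cent of the stroke, from 0 (shut) to 100 (fully open). A call has 1 to 8 rows; each row is the pose to reach, as a shift and turn from the pose commanded when the call began; what a row does not reach only later rows make up. A row lasts 1/12 s, in which the tool goes at most 41.7 mm and 7.16 degrees, less where a joint would pass 70% of its speed; a pose out of reach is approached as far as the arm can. A call with a gripper value outside its range is refused whole. The fingers move at their own pace and stop on an object; the grip force is fixed at half the most. Time passes only in rows, so rows that repeat a pose let the fingers close. It gives the time, the measured TCP pose, the force, the opening and the grip force at its end, in the units of the state.
- bot.get_obs(): the state, without advancing time (a new reading comes with each control period).
- bot.camera(name): name is "scene" or "top" or "wrist"; returns the picture (420x560x3 uint8, blue, green, red); there is no depth.
- bot.camera_info(name): a dict with "intrinsics" (3x3 intrinsics, pixels), "distortion" ([k1, k2, p1, p2, k3] as OpenCV has them; the pictures are not rectified), "camera_from_world" (4x4, takes a point from world to camera coordinates); the wrist camera has in their place "hand_eye" (4x4, takes a point from camera to tool coordinates, whose origin is the TCP and whose axes are the flange's). Camera axes: x right, y down, z forward; pixel columns grow to the right and rows downward; lengths in m; the calibration is good to about 2 mm. A picture is of the moment at which its call begins: read the wrist's pose just before it. camera_info takes no time and is no camera call.
- bot.job_done(): hands the job in; it is judged then, once.
Trained networks look in the newest picture that a camera, given by its name, has taken for a name from the list of things; names that differ only in an ending like _2 or _b are one class to them, and where a whole thing is asked for, a point or a joint stands for the part that bears it (a point fixed in the world has none). Each returns a list of dicts, best first, with "confidence" (0 to 1); they miss things now and then, are a little off and sometimes report something else, mostly with a low value. They report only what shows in the picture. A call takes as long as a camera call. They do not tell look-alikes from the thing itself.
- bot.silhouettes(camera, target): "mask" (420x560 bool, what is visible of it) and "uv" ([column, row] in pixels, amid what is visible of it).
- bot.spot_point(camera, target): "uv" ([column, row] in pixels: a listed point, or the origin of a listed thing).
The state is a dict: "clock": time; "joint_pos": joint angles; "joint_vel": joint speeds; "tau": joint torques, N m; "eef_pos": TCP position; "tool_rot": TCP orientation; "ft_force": force on the tool from outside, world axes, zero at the start; "ft_torque": the same for the moment, N m; "grip_width": finger opening in m; "grasp_force": force on a finger pad.
Only numpy, scipy, OpenCV 4.12 (cv2) and the standard library are available. Lean on these libraries where they do the work, as an engineer would, in place of code of your own. Each camera call takes 0.05 s, during which the arm holds its last target. There are 200 camera calls.

## Working session

There is one attempt and no reset: what is moved stays moved. The work goes in short steps, Python scripts to look and compute and a shell command to move; the robot and the scene stay as the last step left them, time stands still between calls to the robot, and variables do not carry over. Pictures are saved under pics/ and viewed, at most 11 in all, crops included, and the job is handed in when it is done.

```bash
mkdir -p pics
cat > h.py <<'E'
import numpy as np, cv2
from workcell import bot
from scipy.spatial.transform import Rotation as R
def cam(name):
    o=bot.get_obs(); im=bot.camera(name); i=bot.camera_info(name)
    K=np.array(i["intrinsics"]);D=np.array(i["distortion"])
    if name=="wrist":
        T=np.eye(4);T[:3,:3]=R.from_quat(o["tool_rot"]).as_matrix();T[:3,3]=o["eef_pos"]
        C=T@np.array(i["hand_eye"])
    else: C=np.linalg.inv(np.array(i["camera_from_world"]))
    return im,K,D,C
def ray(c,uv):
    _,K,D,C=c
    p=cv2.undistortPoints(np.array([[uv]],float),K,D)[0,0]
    return C[:3,3],C[:3,:3]@np.array([p[0],p[1],1.])
def atz(c,uv,z):
    o,d=ray(c,uv); return o+d*(z-o[2])/d[2]
def proj(c,P):
    _,K,D,C=c; M=np.linalg.inv(C)
    return cv2.projectPoints(np.array(P,float).reshape(-1,3),cv2.Rodrigues(M[:3,:3])[0],M[:3,3],K,D)[0][:,0]
def tri(rays):
    A=np.zeros((3,3));b=np.zeros(3)
    for o,d in rays:
        d=d/np.linalg.norm(d);P=np.eye(3)-np.outer(d,d);A+=P;b+=P@o
    x=np.linalg.solve(A,b)
    return x,[float(np.linalg.norm(np.cross(x-o,d/np.linalg.norm(d)))) for o,d in rays]
E
python3 - <<'E'
from h import *
np.set_printoptions(precision=4,suppress=True)
ims=[]
for n in ["scene","top"]:
    c=cam(n);ims.append(c[0]); print(n,c[3][:3,3],c[3][:3,2])
    for t in ["chestpiece","well","timer_grip"]:
        print(t,[(np.round(r["uv"],1).tolist(),round(r["confidence"],2)) for r in bot.spot_point(n,t)])
    for t in ["chestpiece","timer"]:
        print("sil",t,[(np.round(r["uv"],1).tolist(),round(r["confidence"],2),int(r["mask"].sum())) for r in bot.silhouettes(n,t)])
for n,i in zip("ab",ims): cv2.imwrite(f"pics/{n}.png",i)
E
```

```text
scene [1.1274 0.4502 0.6198] [-0.6297 -0.5147 -0.5819]
chestpiece [([206.7, 204.5], 0.65), ([229.4, 253.9], 0.64), ([228.0, 222.0], 0.54), ([240.2, 190.7], 0.45)]
well [([384.1, 265.1], 0.68)]
timer_grip [([315.5, 225.2], 0.85)]
sil chestpiece [([229.3, 250.0], 0.86, 359), ([226.6, 218.3], 0.85, 267), ([243.2, 188.0], 0.77, 168), ([205.1, 199.0], 0.54, 250)]
sil timer [([314.2, 233.8], 0.66, 634)]
top [ 0.4639 -0.0102  0.924 ] [ 0.1289  0.0124 -0.9916]
chestpiece [([399.0, 211.3], 0.85), ([307.2, 167.0], 0.85), ([383.7, 263.1], 0.84), ([344.7, 205.9], 0.71)]
well [([156.6, 228.9], 0.87)]
timer_grip [([227.4, 208.6], 0.81), ([161.7, 226.5], 0.31)]
sil chestpiece [([347.5, 204.8], 0.92, 331), ([398.4, 211.6], 0.87, 417), ([382.6, 263.2], 0.66, 370), ([308.6, 166.6], 0.55, 308)]
sil timer []
```

View pics/a.png

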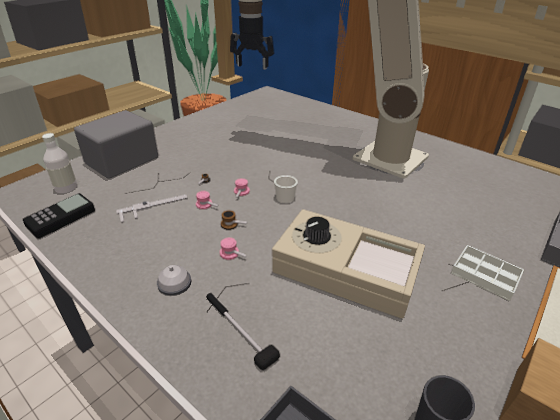

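View pics/b.png

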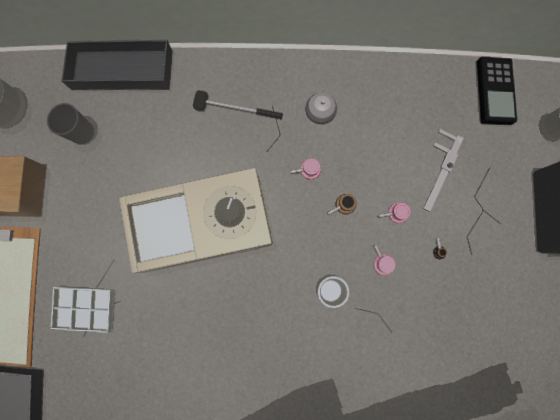

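The scene picture shows the larger bronze chestpiece at (229,219) and, in the top view, at (346,204). The three similar ones are pink. The small bronze one is at top (441,252), the box's well at top (162,229), the knob at top (230,211) and the long mark to the right at about (250,207).

Run:
```python
from h import *
np.set_printoptions(precision=4,suppress=True)
s=cam("scene");t=cam("top")
for n,a,b in [("chest",(228,222),(344.7,205.9)),("well",(384.1,265.1),(156.6,228.9)),("grip",(315.5,225.2),(227.4,208.6)),("small",(205,180),(441,254))]:
    print(n,*tri([ray(s,a),ray(t,b)]))
# box top corners in top view, z=.075
print("box corners z=.075",[atz(t,p,.075)[:2] for p in [(122,196),(256,170),(270,243),(135,271)]])
print("stem tip",atz(t,(331,212),.013), "body",atz(t,(346.5,204),.02))
print("pointer",atz(t,(232,198),.11),"mark",atz(t,(251,207),.078))
o=t[0]; cv2.imwrite("pics/c.png",np.hstack([cv2.resize(o[170:250,190:275],None,fx=5,fy=5,interpolation=cv2.INTER_CUBIC),cv2.resize(o[180:230,320:375],(360,400),interpolation=cv2.INTER_CUBIC)]))
```

```text
chest [ 0.6034 -0.1479  0.0055] [0.0032497404414039365, 0.003249740441403843]
well [0.537  0.2492 0.0556] [0.00212173308212419, 0.002121733082124144]
grip [0.5761 0.097  0.106 ] [0.001432496604214993, 0.0014324966042150128]
small [ 0.5005 -0.3606 -0.0021] [0.0004485323873436018, 0.0004485323873434518]
box corners z=.075 [array([0.6004, 0.3227]), array([0.6607, 0.0469]), array([0.5121, 0.014 ]), array([0.4479, 0.2849])]
stem tip [ 0.5861 -0.1145  0.013 ] body [ 0.6034 -0.1471  0.02  ]
pointer [0.5958 0.0895 0.11  ] mark [0.5835 0.0543 0.078 ]
```

View pics/c.png

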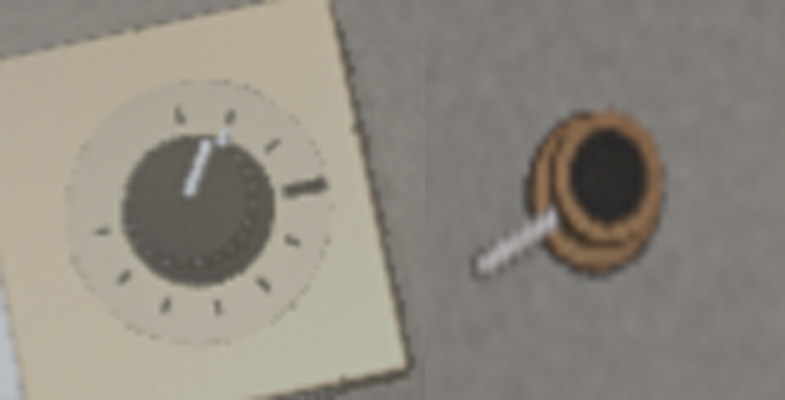

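```bash
python3 - <<'E'
from h import *
np.set_printoptions(precision=3,suppress=True)
print(R.from_quat(bot.get_obs()["tool_rot"]).as_matrix());print(np.array(bot.camera_info("wrist")["hand_eye"]))
E
python3 -m inch '[215,160,-20,0,0,0,100,215,160,-20,0,0,0,100,215,160,-20,0,0,0,100,215,160,-20,0,0,0,100,215,160,-20,0,0,0,100,215,160,-20,0,0,0,100,215,160,-20,0,0,0,100,215,160,-20,0,0,0,100]'
python3 -m inch '[200,150,-20,0,0,0,100,200,150,-20,0,0,0,100,200,150,-20,0,0,0,100,200,150,-20,0,0,0,100,200,150,-20,0,0,0,100,200,150,-20,0,0,0,100,200,150,-20,0,0,0,100,200,150,-20,0,0,0,100]'
python3 - <<'E'
from h import *
np.set_printoptions(precision=3,suppress=True)
o=bot.get_obs();print(o["clock"],o["eef_pos"],o["joint_pos"]);print(R.from_quat(o["tool_rot"]).as_matrix())
c=cam("wrist");cv2.imwrite("pics/d.png",c[0])
P=[.6034,-.1475,0];print("expected",proj(c,P))
for r in bot.spot_point("wrist","chestpiece"): print(r["uv"],r["confidence"],atz(c,r["uv"],0))
for r in bot.silhouettes("wrist","chestpiece"): print("sil",r["uv"],r["confidence"],atz(c,r["uv"],.02),r["mask"].sum())
E
```

```text
[[ 0.942  0.335  0.   ]
 [ 0.335 -0.942 -0.   ]
 [-0.     0.    -1.   ]]
[[-0.    -0.962 -0.273  0.069]
 [ 1.     0.    -0.001  0.001]
 [ 0.001 -0.273  0.962 -0.121]
 [ 0.     0.     0.     1.   ]]
clock: 1.37
eef_pos: [0.3855, -0.3084, 0.2329]
tool_rot: [0.985, 0.173, 0.0, -0.0]
ft_force: [0.4, -0.6, 0.2]
grip_width: 0.0855
grasp_force: 0.0
clock: 2.03
eef_pos: [0.5834, -0.16, 0.2121]
tool_rot: [0.985, 0.172, -0.001, -0.0]
ft_force: [0.1, -0.2, -0.2]
grip_width: 0.0852
grasp_force: 0.0
2.0333 [ 0.583 -0.16   0.212] [-0.267  0.47   0.23   1.332 -0.     2.529]
[[ 0.941  0.338 -0.002]
 [ 0.338 -0.941  0.   ]
 [-0.002 -0.001 -1.   ]]
expected [[276.516 160.011]]
[276.6, 160.5] 0.89 [ 0.603 -0.148  0.   ]
[389.3, 215.5] 0.84 [ 0.59  -0.263  0.   ]
[215.3, 35.3] 0.74 [ 0.682 -0.067  0.   ]
[313.6, 308.9] 0.58 [ 0.476 -0.232  0.   ]
sil [213.2, 31.8] 0.93 [ 0.682 -0.069  0.02 ] 3298
sil [274.9, 165.8] 0.91 [ 0.601 -0.147  0.02 ] 2441
sil [313.2, 315.7] 0.7 [ 0.48  -0.228  0.02 ] 2103
sil [394.5, 221.4] 0.59 [ 0.59  -0.262  0.02 ] 2397
```

View pics/d.png

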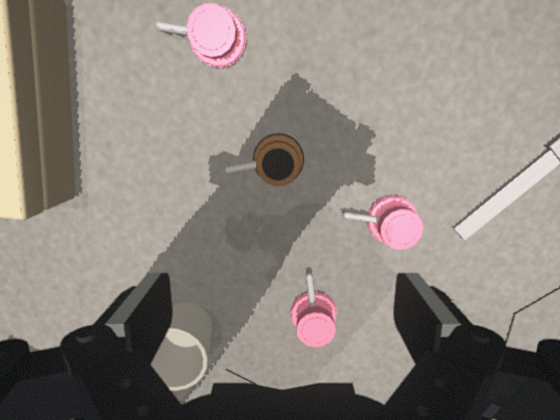

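Larger bronze is at (277,160), with its stem tip near (228,170). This agrees with the first estimate to about 1 mm.

```bash
python3 -m inch '[20,13,-40,0,0,0.98,100,20,13,-60,0,0,0.98,100,20,13,-60,0,0,0.98,100,20,13,-60,0,0,0.98,100,20,13,-60,0,0,0.98,100,20,13,-60,0,0,0.98,100,20,13,-60,0,0,0.98,100,20,13,-60,0,0,0.98,100]'
python3 -m inch '[0,0,-30,0,0,0.71,100,0,0,-60,0,0,0.71,100,0,0,-60,0,0,0.71,100,0,0,-60,0,0,0.71,100,0,0,-60,0,0,0.71,100,0,0,-60,0,0,0.71,100,0,0,-60,0,0,0.71,100,0,0,-60,0,0,0.71,100]'
python3 - <<'E'
from h import *
np.set_printoptions(precision=4,suppress=True)
o=bot.get_obs();print(o["joint_pos"],R.from_quat(o["tool_rot"]).as_matrix()[:,1])
c=cam("wrist");cv2.imwrite("pics/e.png",c[0])
for r in bot.spot_point("wrist","chestpiece"): print(r["uv"],r["confidence"],atz(c,r["uv"],0))
E
```

```text
clock: 2.85
eef_pos: [0.6014, -0.1501, 0.1542]
tool_rot: [0.789, 0.615, 0.0, 0.0]
ft_force: [-0.0, 0.2, -1.9]
grip_width: 0.0852
grasp_force: 0.0
clock: 3.52
eef_pos: [0.6019, -0.1496, 0.0941]
tool_rot: [0.529, 0.849, 0.0, 0.0]
ft_force: [0.9, -0.6, -0.3]
grip_width: 0.0853
grasp_force: 0.0
[-0.2435  0.5801  0.0925  1.0825 -0.0002  0.8709] [0.8976 0.4407 0.0004]
[193.6, 364.8] 0.95 [ 0.5913 -0.2643  0.    ]
[289.9, 230.5] 0.88 [ 0.6071 -0.1508  0.    ]
[37.3, 255.7] 0.74 [ 0.4752 -0.2336  0.    ]
```

View pics/e.png

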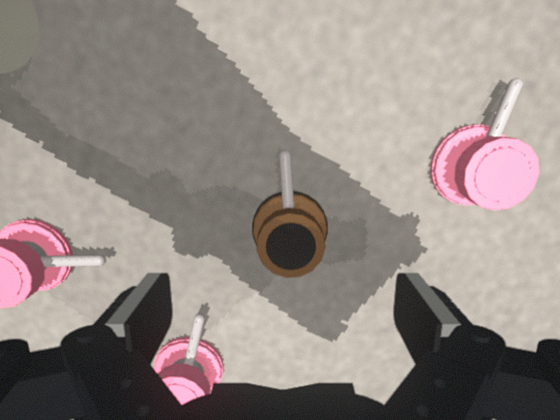

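The chestpiece sits between the fingers at (290,240), and its stem at (286,155) points across the closing line. I'll descend and grip the bell.

```bash
python3 -m inch '[3,1,-20,0,0,0,100,3,1,-40,0,0,0,100,3,1,-55,0,0,0,100,3,1,-63,0,0,0,100,3,1,-63,0,0,0,100,3,1,-63,0,0,0,30,3,1,-63,0,0,0,30,3,1,-63,0,0,0,20]'
python3 -m inch '[0,0,0,0,0,0,20,0,0,0,0,0,0,20,0,0,0,0,0,0,20,0,0,0,0,0,0,20,0,0,0,0,0,0,20,0,0,0,0,0,0,20]'
```

```text
clock: 4.28
eef_pos: [0.6066, -0.1474, 0.0318]
tool_rot: [0.527, 0.85, 0.0, 0.001]
ft_force: [0.4, 0.0, -1.1]
grip_width: 0.0511
grasp_force: 0.0
clock: 4.78
eef_pos: [0.6066, -0.1473, 0.0319]
tool_rot: [0.527, 0.85, 0.0, 0.001]
ft_force: [-1.4, 0.2, 5.8]
grip_width: 0.0333
grasp_force: 59.4
```

```bash
python3 -m inch '[0,0,10,0,0,0,20,0,0,30,0,0,0,20,0,0,65,0,0,0,20,0,0,105,0,0,0,20,0,0,140,0,0,0,20,0,20,180,0,0,0,20,0,40,210,0,0,0,20,0,60,228,0,0,0,20]'
python3 -m inch '[-26,130,0,0,0,0,20,-26,130,0,0,0,0,20,-26,130,0,0,0,0,20,-26,130,0,0,0,0,20,-26,130,0,0,0,0,20,-26,130,0,0,0,0,20]'
python3 - <<'E'
from h import *
np.set_printoptions(precision=4,suppress=True)
o=bot.get_obs();print(o["joint_pos"])
c=cam("wrist");cv2.imwrite("pics/f.png",c[0])
for t,z in [("well",.05),("timer_grip",.103),("chestpiece",.2)]:
  for r in bot.spot_point("wrist",t): print(t,r["uv"],r["confidence"],atz(c,r["uv"],z))
E
```

```text
clock: 5.45
eef_pos: [0.6065, -0.0868, 0.2635]
tool_rot: [0.527, 0.85, 0.001, 0.003]
ft_force: [-0.5, 0.8, -0.5]
grip_width: 0.0336
grasp_force: 60.0
clock: 5.95
eef_pos: [0.5794, 0.0431, 0.2584]
tool_rot: [0.526, 0.85, -0.0, 0.0]
ft_force: [0.3, -0.2, -2.1]
grip_width: 0.0338
grasp_force: 59.9
[ 0.0746  0.4026  0.2456  1.4142 -0.0008  1.183 ]
timer_grip [306.9, 130.7] 0.65 [0.5714 0.0974 0.103 ]
chestpiece [282.3, 271.2] 0.87 [0.5851 0.0306 0.2   ]
```

View pics/f.png

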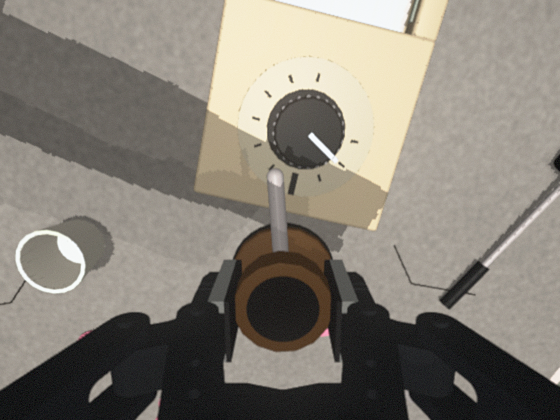

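The chestpiece is held upright. The knob centre is at about (307,130), the pointer runs from (311,136) to (338,161), the long mark is at (293,184), and the box's near edge goes from (194,191) to (378,229).

Run:
```python
from h import *
np.set_printoptions(precision=4,suppress=True)
c=cam("wrist")
a,b,d,e=[atz(c,p,.075)[:2] for p in [(194.5,191.5),(378,230),(221,28),(434,40)]]
print(a,b,d,e,"width",np.linalg.norm(a-b))
ang=lambda v:np.degrees(np.arctan2(v[1],v[0]))
print("+x dir",ang(b-a),"+y dirs",ang(d-a),ang(e-b))
m=[atz(c,p,.077)[:2] for p in [(291,194),(295,174)]]
print("mark",m,ang(m[0]-m[1]))
g=atz(c,(306.9,130.7),.103)[:2]; p=[atz(c,q,.112)[:2] for q in [(311,136),(336,159)]]
print("ptr",p,ang(p[1]-p[0]))
for yaw in [ang(b-a)]:
    x=np.array([np.cos(np.radians(yaw)),np.sin(np.radians(yaw))]);y=np.array([-x[1],x[0]])
    print("timer from edge",(a+b)/2+.07*y,"well from edge",(a+b)/2+.215*y,"well from timer",g+.145*y,"mark rel to g",ang((m[0]+m[1])/2-g))
```

```text
[0.5133 0.0097] [0.6668 0.048 ] [0.4834 0.1326] [0.6288 0.1951] width 0.15824018266918302
+x dir 14.02384964302455 +y dirs 103.64669201232675 104.47531350733284
mark [array([0.5858, 0.0437]), array([0.5813, 0.06  ])] -74.43992608452875
ptr [array([0.5756, 0.0939]), array([0.5989, 0.0875])] -15.291180163861885
timer from edge [0.5731 0.0968] well from edge [0.5379 0.2374] well from timer [0.5369 0.2363] mark rel to g -75.25930115422457
```

```bash
python3 -m inch '[-43,194,0,0,0,0,20,-43,194,0,0,0,0,20,-43,194,0,0,0,0,20,-43,194,0,0,0,0,20,-43,194,0,0,0,0,20,-43,194,-30,0,0,0,20,-43,194,-60,0,0,0,20,-43,194,-90,0,0,0,20]'
python3 -m inch '[0,0,-20,0,0,0,20,0,0,-40,0,0,0,20,0,0,-55,0,0,0,20,0,0,-68,0,0,0,20,0,0,-74,0,0,0,20,0,0,-78,0,0,0,20,0,0,-80,0,0,0,20,0,0,-80,0,0,0,20]'
python3 - <<'E'
from h import *
c=cam("wrist");cv2.imwrite("pics/g.png",c[0])
for r in bot.spot_point("wrist","well"): print(r["uv"],r["confidence"],atz(c,r["uv"],.05))
E
```

```text
clock: 6.87
eef_pos: [0.5373, 0.2371, 0.1678]
tool_rot: [0.527, 0.85, 0.001, 0.001]
ft_force: [0.5, -1.0, -1.1]
grip_width: 0.0335
grasp_force: 60.0
clock: 7.53
eef_pos: [0.5371, 0.2366, 0.0885]
tool_rot: [0.527, 0.85, 0.0, 0.0]
ft_force: [0.4, 0.2, -1.1]
grip_width: 0.0337
grasp_force: 59.9
```

View pics/g.png

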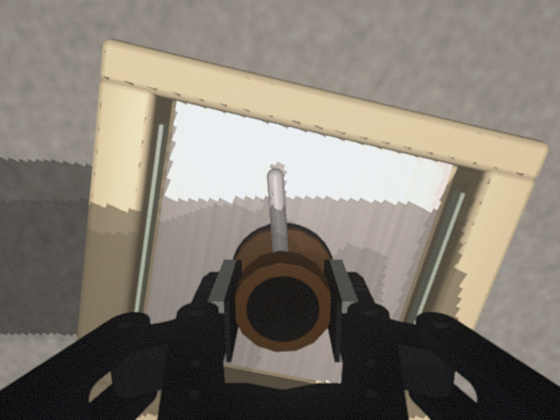

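The piece hangs over the middle of the well, with its stem tip at (276,172) inside the far wall. I'll lower it until it touches.

```bash
python3 -m inch '[0,0,-2,0,0,0,20,0,0,-4,0,0,0,20,0,0,-5,0,0,0,20,0,0,-5,0,0,0,20]'
python3 -m inch '[0,0,-1,0,0,0,20,0,0,-1,0,0,0,20]'
python3 -m inch '[0,0,-1,0,0,0,20,0,0,-1,0,0,0,20]'
```

```text
clock: 7.97
eef_pos: [0.5364, 0.2369, 0.0832]
tool_rot: [0.527, 0.85, -0.0, -0.0]
ft_force: [-0.6, -0.2, -1.3]
grip_width: 0.0338
grasp_force: 59.9
clock: 8.13
eef_pos: [0.5365, 0.2369, 0.0822]
tool_rot: [0.527, 0.85, -0.0, -0.0]
ft_force: [-0.4, -0.3, -1.6]
grip_width: 0.0337
grasp_force: 59.9
clock: 8.3
eef_pos: [0.5366, 0.237, 0.0819]
tool_rot: [0.527, 0.85, 0.0, 0.0]
ft_force: [-1.2, 0.2, 2.9]
grip_width: 0.034
grasp_force: 60.3
```

```bash
python3 -m inch '[0,0,0,0,0,0,50,0,0,0,0,0,0,60,0,0,0,0,0,0,60,0,0,0,0,0,0,60,0,0,10,0,0,0,60,0,0,35,0,0,0,60,0,0,70,0,0,0,60,0,0,110,0,0,0,60]'
python3 -m inch '[12,-48,40,0,0,0,100,35,-140,40,0,0,0,100,35,-140,40,0,0,0,100,35,-140,40,0,0,0,100,35,-140,40,0,0,0,100,35,-140,40,0,0,0,100,35,-140,40,0,0,0,100]'
python3 - <<'E'
from h import *
np.set_printoptions(precision=4,suppress=True)
o=bot.get_obs();print(o["joint_pos"])
c=cam("wrist");t=cam("top");cv2.imwrite("pics/h.png",np.vstack([cv2.resize(c[0],None,fx=.9,fy=.9),cv2.resize(t[0][160:280,110:280],None,fx=1.8,fy=1.8)[:, :504]][:1]))
for t,z in [("timer_grip",.103),("chestpiece",.05)]:
  for r in bot.spot_point("wrist",t): print(t,r["uv"],r["confidence"],atz(c,r["uv"],z))
E
```

```text
clock: 8.97
eef_pos: [0.5352, 0.2363, 0.1912]
tool_rot: [0.527, 0.85, -0.002, -0.001]
ft_force: [0.2, -0.3, 0.2]
grip_width: 0.0513
grasp_force: 0.0
clock: 9.55
eef_pos: [0.5714, 0.0971, 0.2316]
tool_rot: [0.527, 0.85, 0.0, -0.0]
ft_force: [-0.3, 0.1, -0.6]
grip_width: 0.0856
grasp_force: 0.0
[0.1681 0.4089 0.1858 1.3475 0.0006 1.2782]
timer_grip [281.1, 211.4] 0.98 [0.5706 0.0959 0.103 ]
timer_grip [324.5, 4.5] 0.6 [0.537  0.2222 0.103 ]
chestpiece [302.0, 360.1] 0.82 [ 0.6589 -0.0389  0.05  ]
chestpiece [327.2, 8.2] 0.56 [0.539  0.2346 0.05  ]
```

View pics/h.png

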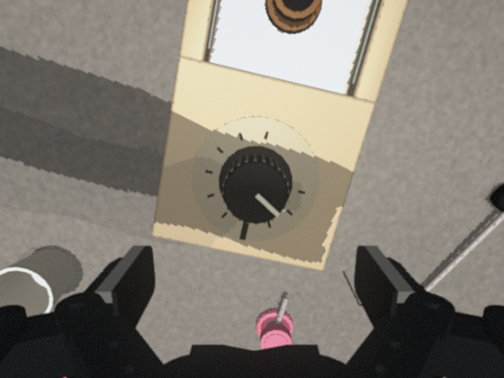

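The chestpiece stands upright in the well (top of picture), and the knob at (255,183) is centred under the tool. I'll descend and grip it.

```bash
python3 -m inch '[0,0,-40,0,0,0,100,0,0,-80,0,0,0,100,0,0,-110,0,0,0,100,0,0,-122,0,0,0,100,0,0,-125,0,0,0,100,0,0,-125,0,0,0,100,0,0,-125,0,0,0,60,0,0,-125,0,0,0,40]'
python3 -m inch '[0,0,0,0,0,0,40,0,0,0,0,0,0,40,0,0,0,0,0,0,40,0,0,0,0,0,0,40,0,0,0,0,0,0,40]'
python3 - <<'E'
from h import *
c=cam("wrist");cv2.imwrite("pics/i.png",c[0])
E
```

```text
clock: 10.42
eef_pos: [0.573, 0.0976, 0.1082]
tool_rot: [0.527, 0.85, 0.001, 0.001]
ft_force: [-0.5, -0.5, -1.2]
grip_width: 0.0638
grasp_force: 0.0
clock: 10.83
eef_pos: [0.5725, 0.0971, 0.1085]
tool_rot: [0.527, 0.85, 0.001, 0.001]
ft_force: [-2.5, -0.3, 5.5]
grip_width: 0.0473
grasp_force: 61.6
```

View pics/i.png

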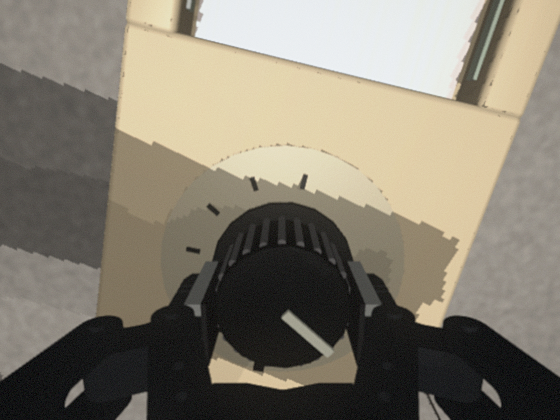

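The knob is gripped squarely, with the pointer running from (285,313) to (330,354). I'll work out its angle.

Run:
```python
from h import *
c=cam("wrist");p=[atz(c,q,.112)[:2] for q in [(285.5,314),(329,354)]];v=p[1]-p[0]
print(p,np.linalg.norm(v),np.degrees(np.arctan2(v[1],v[0])))
```

```text
[array([0.57400874, 0.09584515]), array([0.5954864 , 0.08826595])] 0.02277573306372898 -19.437303980527908
```

```bash
python3 -m inch '[0,0,0,0,0,-0.11,40,0,0,0,0,0,-0.22,40,0,0,0,0,0,-0.33,40,0,0,0,0,0,-0.44,40,0,0,0,0,0,-0.55,40,0,0,0,0,0,-0.66,40,0,0,0,0,0,-0.77,40,0,0,0,0,0,-0.88,40]'
python3 -m inch '[0,0,0,0,0,-0.09,40,0,0,0,0,0,-0.09,40,0,0,0,0,0,-0.09,40]'
python3 - <<'E'
from h import *
o=bot.get_obs();y=R.from_quat(o["tool_rot"]).as_matrix()[:,1];print(np.degrees(np.arctan2(y[1],y[0])))
c=cam("wrist");im=c[0]
# white pointer: bright thin blob inside the knob cap
g=im.min(2);u0,v0=proj(c,[.5725,.097,.112])[0];m=np.zeros_like(g);cv2.circle(m,(int(u0),int(v0)),72,255,-1)
b=((g>120)&(m>0)).astype(np.uint8);n,l,s,ce=cv2.connectedComponentsWithStats(b)
for i in range(1,n):
    if s[i,4]>60:
        q=np.argwhere(l==i)[:,::-1].astype(np.float32);P=np.array([atz(c,k,.112)[:2] for k in q]);d=np.linalg.svd(P-P.mean(0),full_matrices=False)[2][0]
        print(s[i],ce[i],P.mean(0),np.degrees(np.arctan2(d[1],d[0])))
cv2.imwrite("pics/j.png",im)
E
```

```text
clock: 11.6
eef_pos: [0.5724, 0.0971, 0.1085]
tool_rot: [0.84, 0.542, 0.001, 0.001]
ft_force: [-2.2, 0.1, 6.5]
grip_width: 0.0472
grasp_force: 61.7
clock: 11.85
eef_pos: [0.5723, 0.0971, 0.1085]
tool_rot: [0.862, 0.506, 0.001, 0.0]
ft_force: [-1.6, 0.1, 6.6]
grip_width: 0.0475
grasp_force: 61.9
-29.183341315512788
[282 312  51  45 557] [307.21364452 334.21005386] [0.575507   0.08387893] -73.45252192174912
```

View pics/j.png

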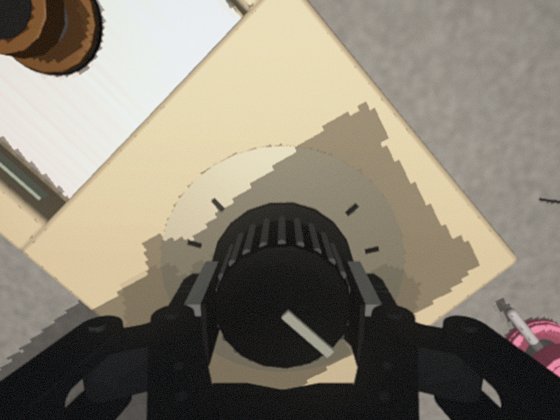

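The pointer has followed the grip and is now at −73.5°, against about −75.7° for the mark. I'll turn it the last 2°, release, back off and check.

```bash
python3 -m inch '[0,0,0,0,0,-0.037,40,0,0,0,0,0,-0.037,40,0,0,0,0,0,-0.037,40,0,0,0,0,0,-0.037,100,0,0,0,0,0,-0.037,100,0,0,0,0,0,-0.037,100,0,0,0,0,0,-0.037,100,0,0,0,0,0,-0.037,100]'
python3 -m inch '[0,0,20,0,0,0,100,0,0,60,0,0,0,100,0,0,100,0,0,0,100,0,0,125,0,0,0,100,0,0,125,0,0,0,100,0,0,125,0,0,0,100]'
python3 - <<'E'
from h import *
np.set_printoptions(precision=4,suppress=True)
c=cam("wrist");im=c[0]
for r in bot.spot_point("wrist","timer_grip")[:1]: print(r["uv"],atz(c,r["uv"],.103))
def blob(mask,z):
    n,l,s,ce=cv2.connectedComponentsWithStats(mask.astype(np.uint8))
    for i in range(1,n):
        if s[i,4]>25:
            P=np.array([atz(c,k,z)[:2] for k in np.argwhere(l==i)[:,::-1]]);w,sv,d=np.linalg.svd(P-P.mean(0),full_matrices=False);d=d[0]*np.sign(-d[0][1])
            print(z,s[i],P.mean(0),np.degrees(np.arctan2(d[1],d[0])),"len",np.ptp((P-P.mean(0))@d))
g=im.min(2)
u,v=proj(c,[.572,.097,.112])[0];m=np.zeros_like(g);cv2.circle(m,(int(u),int(v)),34,1,-1);blob((g>110)&(m>0),.112)
u,v=proj(c,[.5835,.052,.077])[0];m=np.zeros_like(g);cv2.circle(m,(int(u),int(v)),16,1,-1);blob((im.max(2)<75)&(m>0),.077)
u,v=proj(c,[.5775,.075,.09])[0].astype(int);cv2.imwrite("pics/k.png",cv2.resize(im[v-90:v+90,u-110:u+110],None,fx=3,fy=3,interpolation=cv2.INTER_CUBIC));print(u,v)
E
```

```text
clock: 12.57
eef_pos: [0.5716, 0.0969, 0.1063]
tool_rot: [0.872, 0.49, -0.0, 0.0]
ft_force: [0.2, -0.3, -0.1]
grip_width: 0.0858
grasp_force: 0.0
clock: 13.07
eef_pos: [0.5729, 0.0971, 0.2335]
tool_rot: [0.872, 0.49, 0.002, 0.001]
ft_force: [-0.8, -0.3, -0.8]
grip_width: 0.0853
grasp_force: 0.0
[280.7, 210.1] [0.5723 0.0973 0.103 ]
0.112 [281 215  26  25 176] [0.5749 0.085 ] -75.6454408830169 len 0.02181457317812807
0.077 [313 232  18  18 126] [0.5826 0.0535] -76.99557897870454 len 0.017017478231291454
302 226
```

View pics/k.png

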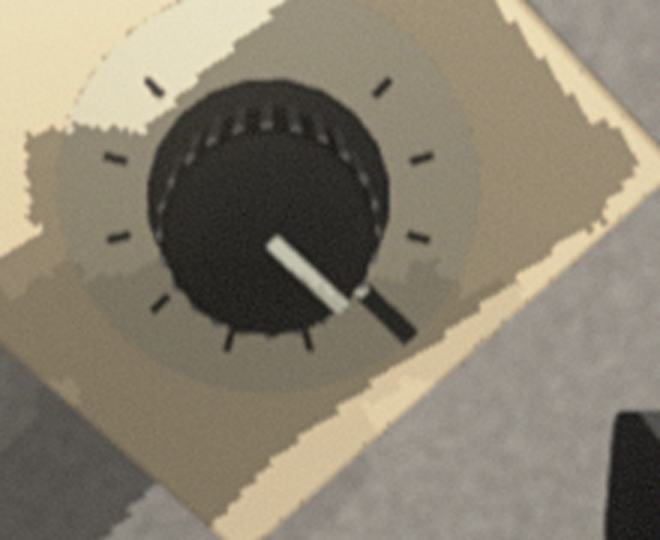

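The white pointer at (310,275) lines up with the long mark at (390,315) to about 1°. The chestpiece is standing in the well and the gripper is clear of everything, so I'm handing in.

```bash
python3 -c "
from workcell import bot
print(bot.job_done())"
```

```text
the job is handed in; nothing more can be done
None
```

The larger bronze chestpiece stands upright, broad side down, on the well floor; the timer pointer is within about 1° of the long mark, the gripper is clear, and the job was handed in at about 13 s.

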